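# Pull the wide socket off its spring-ball stud

## Task

I need the big socket for the steering-arm nut: pull the widest of the three sockets straight up off its stud on the socket rail (spring balls hold it on, so it takes a firm pull) and stand it upright in the steel tray, beside the big nut already lying there, holding it until it is down on the tray floor rather than dropping it. Leave the other two sockets snapped on the rail and everything else where it is.

Things in the scene. Friction and masses are not known exactly. Their poses are not given: they have to be found in the camera images.
- socket_wide: The widest impact socket: black steel tube, 60 mm outside diameter, 60 mm high, 0.35 to 0.6 kg, open at the top (hex mouth). Origin: centre of its underside, z up its axis. It sits on one of the three rail studs; freeing it takes about 10 N over its weight, within the first 10 mm of lift.
- socket_mid: The middle socket, 48 mm diameter but the tallest, 72 mm. Origin: centre of its underside. Stays on the rail.
- socket_narrow: The narrow socket, 38 mm diameter, 54 mm high. Origin: centre of its underside. Stays on the rail.
- rail: Socket rail, fixed to the bench: plate 64 mm (its x) by 270 mm (its y), 14 mm thick, with three upright 18.6 mm square studs at y = -85, 0, +85 mm, 30 mm high above the plate. Each holds one socket standing on the plate, in any order; spring balls on the studs' +x and -x faces. Origin: centre of the plate's underside.
- tray: Open steel tray, fixed: 170 mm (its x) by 210 mm (its y) outside, walls 4 mm thick and 22 mm high, floor 4 mm thick. Origin: centre of its underside, on the bench. The half towards its +y is free.
- nut: Large steel hex nut, 46 mm across flats, 53 mm across corners, 30 mm high, lying in the -y half of the tray. Origin: centre of its underside.
- wrench: Steel wrench 200 mm long lying along its x, between rail and tray; bystander. Origin: middle of its underside.
- bush_a: Steel bush standing on end, 34 mm diameter, 36 mm high; bystander. Origin: centre of its underside.
- bush_b: Another such bush, 34 mm diameter, 36 mm high; bystander. Origin: centre of its underside.
- sector_shaft: Steel steering shaft with a toothed block, about 180 mm long, lying along its x, up to 46 mm high; bystander. Origin: on its underside near its middle.
Mind the look-alikes: they are no part of the job. What is shaped like the nut but yellow is not meant.

How it is judged:
By the outcome, as a careful person would: the job done as asked, in the order asked, and still so for the second after the job is handed in, with the robot touching nothing.
It also fails if it takes over 40 s, if anything falls off the work surface, if the arm or the gripper's body presses on something with over 40 N, if the wrist force passes 120 N, or if a joint passes its speed limit or range.

## Robot

A 6-joint arm with a two-finger parallel gripper is mounted at the origin on the work surface. World frame = base frame: x ahead of the robot, y to its left, z up, the work surface at z = 0. Lengths are in m, angles in rad, forces in N, time in s.
With the tool pointing down it reaches from about 0.4 to 0.825 m from the base axis. Payload 7 kg.
Tool frame: the origin (TCP) lies on the centre line of the jaws, within the pads' length; the fingertips stand 22 mm ahead of it and the grasp point (between the pads) lies 3 mm ahead of it; z points along the fingers, y is the line along which they close (so a half turn about z gives the same grasp; the last joint's range is limited). The gripper opens to 88 mm and grips with 3 to 60 N. Pads are 19 mm wide; open, the fingers measure 130 mm over their backs; the gripper's body (78 mm by 193 mm) begins 47 mm behind the grasp point.
Start: joints at [-0.911, 0.359, 0.012, 0, -1.224, -0.288], TCP at [0.245, -0.629, 0.249] pointing down, gripper open.
Joint ranges: [-3.07, 3.07], [-1.43, 2.12], [-1.02, 1.25], [-3.03, 1.67], [-3.05, -0], [-3.03, 3.03]. Speed limits (rad/s): [2.39, 2.39, 3.01, 3.14, 3.14, 3.14].

## Interface

Orientations are given as [roll, pitch, yaw] about the fixed x, y, z axes, in that order (R = Rz(yaw) Ry(pitch) Rx(roll)).
In Python, from station import arm gives the robot as it stands.
- The arm moves only by the tool arm_command, never from a script. Its argument "series" is one flat list of numbers, 7 for each row, row after row: the turn, a rotation vector about the tool's x, y, z each as a share of 90 degrees, from -1 to 1, then the shift along the tool's x, y, z each as a share of 0.1 m, from -1 to 1, then the opening, from 0 (shut) to 1 (fully open). A call has 1 to 8 rows; each row is the pose to reach, as a shift and turn from the pose commanded when the call began, along the tool's axes at that moment; what a row does not reach only later rows make up. A row lasts 1/8 s, in which the tool goes at most 62.5 mm and 10.7 degrees, less where a joint would pass 70% of its speed; a pose out of reach is approached as far as the arm can. A call with a number of a shift or a turn outside -1 to 1 is refused whole. A call with a gripper value outside its range is refused whole. The fingers move at their own pace and stop on an object; "force" is the grip in N (left out, the last holds). Time passes only in rows, so rows that repeat a pose let the fingers close. It gives the time, the measured TCP pose, the force, the opening and the grip force at its end, in the units of the state.
- arm.get_state(): the state, without advancing time (a new reading comes with each control period).
- arm.grab_frame(name): name is "scene" or "top" or "wrist"; returns the picture (480x640x3 uint8, blue, green, red); there is no depth.
- arm.camera_model(name): a dict with "fovy" (degrees; the focal length in pixels is half the picture's height over the tangent of half this angle, whatever the lens; pixels are square), "cx", "cy" (the principal point, pixels), "pose" (4x4, takes a point from camera to world coordinates). Camera axes: x right, y down, z forward; pixel columns grow to the right and rows downward; lengths in m; the calibration is good to about 2 mm. A picture is of the moment at which its call begins: read the wrist's pose just before it. camera_model takes no time and is no camera call; for the wrist camera it gives the pose at the moment of the call.
- arm.job_done(): hands the job in; it is judged then, once.
The state is a dict: "t": time; "q": joint angles; "qd": joint speeds; "joint_efforts": joint torques, N m; "eef_pos": TCP position; "ee_rot": TCP orientation; "force": force on the tool from outside, world axes, zero at the start; "moment": the same for the moment, N m; "width": finger opening in m; "gripper_force": force on a finger pad.
Only numpy, scipy, OpenCV 4.12 (cv2) and the standard library are available. Lean on these libraries where they do the work, as an engineer would, in place of code of your own. Each camera call takes 0.05 s, during which the arm holds its last target. There are 200 camera calls.

## Working session

There is one attempt and no reset: what is moved stays moved. The work goes in short steps, Python scripts to look and compute and a tool call to move; the robot and the scene stay as the last step left them, time stands still between calls to the robot, and variables do not carry over. Pictures are saved under pics/ and viewed, at most 10 in all, crops included, and the job is handed in when it is done.

Besides the shell and the picture viewer there is one more tool, called after ">>>" by a JSON object that holds its "method" and its "body", one argument or row to a line. arm_command: Moves the arm, as the interface text tells. Its arguments: {"type":"object","properties":{"series":{"type":"array"},"force":{"type":"number"}},"required":["series"]}

```bash
mkdir -p pics; python3 - <<'E'
from station import arm
import cv2,numpy as np
for n in("top","scene"):
    cv2.imwrite(f"pics/{n}0.png",arm.grab_frame(n))
    m=arm.camera_model(n);print(n,m["fovy"],m["cx"],m["cy"],np.round(m["pose"],4).tolist())
s=arm.get_state();print(s)
E
ls
```

```text
top 57.14415409862748 315.5549887663421 241.54107737408867 [[0.029, -0.9823, 0.1852, 0.2893], [-0.9996, -0.0281, 0.0074, 0.017], [-0.002, -0.1853, -0.9827, 1.1075], [0.0, 0.0, 0.0, 1.0]]
scene 50.13873956126417 321.2814236313306 244.2878744652724 [[0.1533, 0.6439, -0.7496, 1.4011], [0.9881, -0.0917, 0.1233, -0.1544], [0.0106, -0.7595, -0.6504, 0.8451], [0.0, 0.0, 0.0, 1.0]]
{'t': 0.1, 'q': array([-9.10894945e-01,  3.59332339e-01,  1.11054063e-02, -3.15946769e-04,
       -1.22410197e+00, -2.88098828e-01]), 'qd': array([ 0.00148296, -0.00091029,  0.00163142,  0.00118993,  0.00107613,
        0.00096614]), 'joint_efforts': array([-2.10372171e-03, -5.84161985e+01,  2.93754065e+01,  7.01533735e+00,
        1.03006806e-02, -6.61772742e-05]), 'eef_pos': array([ 0.2450407 , -0.62849068,  0.24768436]), 'ee_rot': array([ 3.14003885e+00, -1.50710525e-04, -2.76989757e+00]), 'force': array([0.78588722, 0.03745021, 0.48398009]), 'moment': array([-0.00187362,  0.03855951, -0.00506995]), 'gripper_force': 0.0, 'width': 0.08764383270605106}
pics
```

View pics/top0.png

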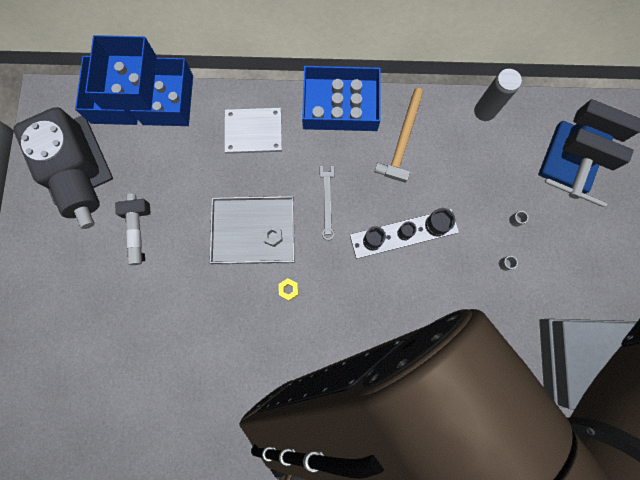

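View pics/scene0.png

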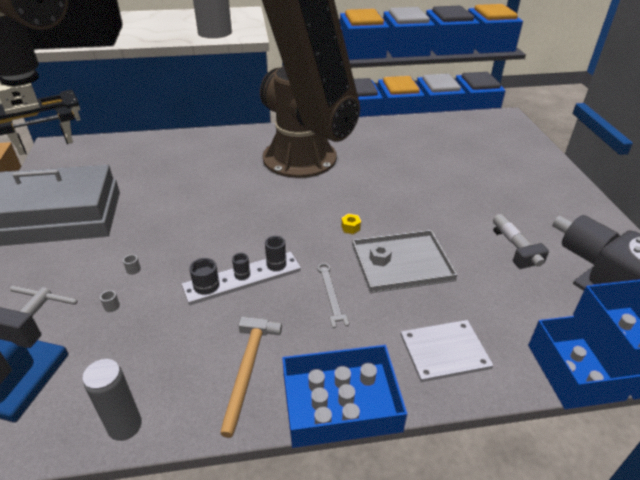

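Top view: the candidates for the wide socket are (374,237), which is the mid/tall one, (407,230), the narrow one, and (441,221), which has the largest diameter and is my choice. In the scene view it is at (204,276). The tray is centred near (252,230) with the nut at (273,236). The yellow nut at (288,289) is a decoy.

```bash
cat > h.py <<'E'
import cv2,numpy as np
from station import arm
def ray(m,uv,z):
    f=240/np.tan(np.radians(m["fovy"]/2));P=np.array(m["pose"])
    uv=np.atleast_2d(np.array(uv,float))
    d=np.c_[(uv[:,0]-m["cx"])/f,(uv[:,1]-m["cy"])/f,np.ones(len(uv))]@P[:3,:3].T
    o=P[:3,3];return (o+d*((z-o[2])/d[:,2])[:,None])[:,:2]
def proj(m,p):
    f=240/np.tan(np.radians(m["fovy"]/2));P=np.array(m["pose"])
    c=(np.atleast_2d(p)-P[:3,3])@P[:3,:3];return c[:,:2]/c[:,2:]*f+[m["cx"],m["cy"]]
E
python3 - <<'E'
from h import *
im=cv2.imread("pics/top0.png");g=cv2.cvtColor(im,cv2.COLOR_BGR2GRAY);m=arm.camera_model("top")
np.set_printoptions(precision=4,suppress=True)
# rail: bright plate + dark sockets
roi=np.zeros_like(g);roi[200:265,342:468]=1
def big(mask):
    c,_=cv2.findContours(mask,cv2.RETR_EXTERNAL,cv2.CHAIN_APPROX_NONE);return sorted(c,key=cv2.contourArea)[::-1]
pl=((g>165)&(roi>0)).astype(np.uint8)
pts=np.argwhere(pl)[:,::-1]
w=ray(m,pts,.014).astype(np.float32)
r=cv2.minAreaRect(w);print("rail",r)
dk=((g<62)&(roi>0)).astype(np.uint8)
for c in big(dk)[:3]:
    print("dark",cv2.minEnclosingCircle(c),cv2.contourArea(c),cv2.boundingRect(c))
    for z in(.074,.086,.068):
        h=cv2.minEnclosingCircle(ray(m,c[:,0],z).astype(np.float32));print(z,h)
# tray
roi[:]=0;roi[185:275,200:305]=1
med=np.median(g[300:330,150:230]);print("bench",med,"tray",np.median(g[215:250,225:255]))
t=((g>med+25)&(roi>0)).astype(np.uint8);c=cv2.convexHull(np.vstack(big(t)[:3]))
print("tray",cv2.minAreaRect(ray(m,c[:,0],.022).astype(np.float32)))
print("nut approx",ray(m,[273,236],.03), "yellow",ray(m,[288,289],.03),"bushes",ray(m,[[520,217],[510,262]],.03))
a=cv2.resize(im[190:280,200:470],None,fx=2.9,fy=2.9,interpolation=cv2.INTER_CUBIC)
cv2.imwrite("pics/crop1.png",a)
E
```

```text
rail ((0.5237987041473389, -0.19857493042945862), (0.06276416778564453, 0.2688181400299072), 15.906936645507812)
dark ((436.8597412109375, 223.6646270751953), 11.719828605651855) 128.0 (426, 213, 21, 23)
0.074 ((0.5357450842857361, -0.26423779129981995), 0.028424061834812164)
0.086 ((0.5328840613365173, -0.2609720230102539), 0.02809520997107029)
0.068 ((0.5371755957603455, -0.265870600938797), 0.028588498011231422)
dark ((443.0666809082031, 219.06666564941406), 10.724308967590332) 80.0 (435, 210, 19, 19)
0.074 ((0.5474984049797058, -0.2801171839237213), 0.025580916553735733)
0.086 ((0.5445009469985962, -0.27666711807250977), 0.02528507076203823)
0.068 ((0.5489971041679382, -0.2818422317504883), 0.02572881057858467)
dark ((372.43157958984375, 240.51052856445312), 9.251815795898438) 68.0 (364, 235, 18, 15)
0.074 ((0.49009761214256287, -0.11058297753334045), 0.022138498723506927)
0.086 ((0.4877666234970093, -0.10910128802061081), 0.021882642060518265)
0.068 ((0.49126318097114563, -0.11132378876209259), 0.022266479209065437)
bench 142.0 tray 181.0
tray ((0.5223000645637512, 0.18727266788482666), (0.1686452329158783, 0.2085985541343689), 2.6505446434020996)
nut approx [[0.5034 0.1316]] yellow [[0.3727 0.0889]] bushes [[ 0.5698 -0.4865]
 [ 0.4548 -0.4554]]
```

View pics/crop1.png

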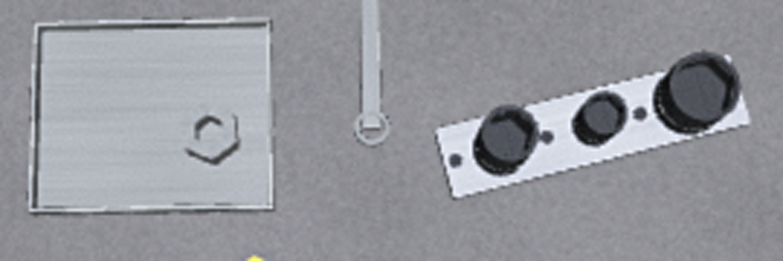

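Crop: the rightmost socket, at about (697,92) in the crop, is clearly the widest. The nut is at (212,138), in the right (-y) half of the tray, so the left half is free. The rail fit puts the wide socket at (0.547, -0.280), and I'll close the jaws along the rail's x (15.9°). I'm moving now.

>>> {"method": "arm_command", "body": {
  "series": [0,0,0,-0.5,0.26,0,1,0,0,0,-1,0.53,0,1,0,0,0,-1,0.53,0,1]
}}

```text
t: 0.48
eef_pos: [0.3212, -0.5407, 0.2486]
ee_rot: [3.141, 0.0, -2.766]
force: [0.3, 0.3, -0.3]
width: 0.0878
gripper_force: 0.0
```

>>> {"method": "arm_command", "body": {
  "series": [0,0,0,-0.5,0.26,0,1,0,0,0,-1,0.53,0,1,0,0,0,-1,0.53,0,1]
}}

```text
t: 0.85
eef_pos: [0.3948, -0.4555, 0.2485]
ee_rot: [3.141, 0.0, -2.766]
force: [-0.7, -0.1, 0.0]
width: 0.0873
gripper_force: 0.0
```

>>> {"method": "arm_command", "body": {
  "series": [0,0,0,-0.5,0.26,0,1,0,0,0,-1,0.53,0,1,0,0,0,-1,0.53,0,1]
}}

```text
t: 1.23
eef_pos: [0.4685, -0.3703, 0.2483]
ee_rot: [3.141, -0.0, -2.767]
force: [-0.5, -0.6, -0.0]
width: 0.0873
gripper_force: 0.0
```

>>> {"method": "arm_command", "body": {
  "series": [0,0,-0.11,-0.25,0.1,0,1,0,0,-0.22,-0.5,0.2,0,1,0,0,-0.33,-0.7,0.3,0,1,0,0,-0.44,-1,0.5,0,1,0,0,-0.55,-1,0.5,0,1,0,0,-0.66,-1,0.5,0,1,0,0,-0.77,-1,0.5,0,1,0,0,-0.88,-1,0.5,0,1]
}}

```text
t: 2.22
eef_pos: [0.5412, -0.2904, 0.2482]
ee_rot: [3.141, 0.0, -1.383]
force: [-0.6, 0.9, 0.6]
width: 0.0872
gripper_force: 0.0
```

```bash
python3 - <<'E'
from h import *
np.set_printoptions(precision=4,suppress=True)
m=arm.camera_model("wrist");im=arm.grab_frame("wrist");cv2.imwrite("pics/w1.png",im)
f=240/np.tan(np.radians(m["fovy"]/2));print(f,m["pose"],m["cx"],m["cy"])
print(proj(m,[[.547,-.280,.074],[.5238,-.1986,.014]]))
E
```

```text
341.4033964576035 [[-0.9824 -0.1782 -0.0552  0.5554]
 [-0.1866  0.9415  0.2808 -0.3663]
 [ 0.002   0.2862 -0.9582  0.384 ]
 [ 0.      0.      0.      1.    ]] 321.19231516522905 243.57868360547346
[[312.2345 237.1908]
 [320.3829 292.3098]]
```

View pics/w1.png

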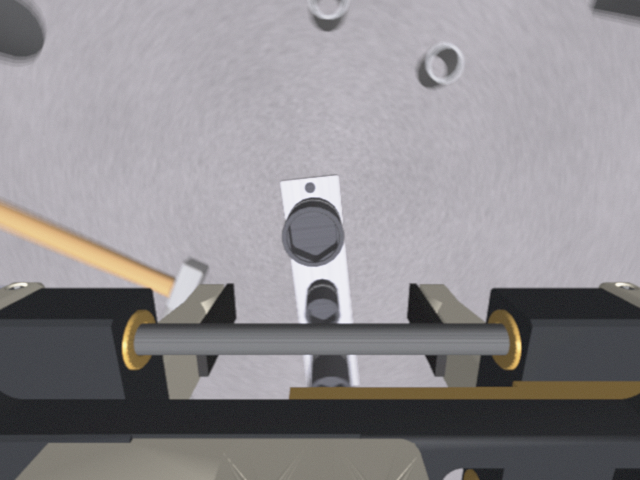

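Wrist view: the wide socket's mouth is at (314,236) against a prediction of (312,237), so it agrees within 2 mm. Both jaws are square to the rail. I'm centring and going down.

>>> {"method": "arm_command", "body": {
  "series": [0,0,-0.03,-0.05,-0.03,0.3,1,0,0,-0.057,-0.093,-0.066,0.6,1,0,0,-0.057,-0.093,-0.066,0.93,1,0,0,-0.057,-0.093,-0.066,0.93,1]
}}

```text
t: 2.78
eef_pos: [0.5445, -0.2791, 0.153]
ee_rot: [3.137, 0.003, -1.302]
force: [0.6, 0.4, 0.5]
width: 0.0874
gripper_force: 0.0
```

>>> {"method": "arm_command", "body": {
  "series": [0,0,0,0,0,0.2,1,0,0,0,0,0,0.4,1,0,0,0,0,0,0.6,1,0,0,0,0,0,0.8,1,0,0,0,0,0,0.94,1,0,0,0,0,0,0.94,1]
}}

```text
t: 3.52
eef_pos: [0.5465, -0.2789, 0.0614]
ee_rot: [3.141, 0.0, -1.299]
force: [0.2, 0.6, 0.2]
width: 0.0878
gripper_force: 0.0
```

>>> {"method": "arm_command", "body": {
  "series": [0,0,0,0,0,0,0.7,0,0,0,0,0,0,0.6,0,0,0,0,0,0,0.6,0,0,0,0,0,0,0.6,0,0,0,0,0,0,0.6,0,0,0,0,0,0,0.6],
  "force": 10
}}

```text
t: 4.28
eef_pos: [0.547, -0.2785, 0.062]
ee_rot: [-3.141, -0.0, -1.298]
force: [-1.2, 1.9, 5.3]
width: 0.0585
gripper_force: 10.0
```

>>> {"method": "arm_command", "body": {
  "series": [0,0,0,0,0,0,0.5,0,0,0,0,0,0,0.5,0,0,0,0,0,0,0.5,0,0,0,0,0,0,0.5],
  "force": 50
}}

```text
t: 4.78
eef_pos: [0.547, -0.2785, 0.062]
ee_rot: [-3.141, -0.0, -1.298]
force: [0.3, 1.4, 6.2]
width: 0.0582
gripper_force: 50.0
```

```bash
python3 - <<'E'
from h import *
s=arm.get_state();print(s["eef_pos"],s["force"],s["moment"],s["width"])
a,b=arm.grab_frame("wrist"),arm.grab_frame("scene")
cv2.imwrite("pics/g1.png",np.hstack([cv2.resize(a,(400,300)),cv2.resize(b[190:340,120:320],(400,300))]))
E
```

```text
[ 0.54700259 -0.27852773  0.062032  ] [0.28461095 1.37550009 6.20560378] [ 0.49153629  0.26974973 -0.0190689 ] 0.058219496914872056
```

View pics/g1.png

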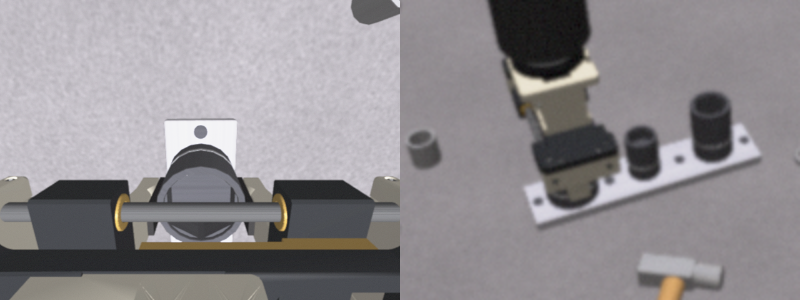

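The socket sits between the pads, seen at (200,195) on the left half. The other two are untouched on the right half at (643,150) and (710,125). I'm pulling up slowly.

>>> {"method": "arm_command", "body": {
  "series": [0,0,0,0,0,-0.03,0.5,0,0,0,0,0,-0.06,0.5,0,0,0,0,0,-0.09,0.5,0,0,0,0,0,-0.12,0.5,0,0,0,0,0,-0.16,0.5,0,0,0,0,0,-0.2,0.5,0,0,0,0,0,-0.2,0.5],
  "force": 55
}}

```text
t: 5.75
eef_pos: [0.5467, -0.2787, 0.0824]
ee_rot: [-3.141, -0.0, -1.298]
force: [0.1, 0.5, -4.3]
width: 0.0581
gripper_force: 55.0
```

>>> {"method": "arm_command", "body": {
  "series": [0,0,0,0,0,-0.1,0.5,0,0,0,0,0,-0.2,0.5,0,0,0,0,0,-0.4,0.5,0,0,0,0,0,-0.7,0.5,0,0,0,0,0,-1,0.5,0,0,0,0,0,-1,0.5]
}}

```text
t: 6.5
eef_pos: [0.548, -0.279, 0.185]
ee_rot: [-3.137, -0.003, -1.298]
force: [0.1, 0.6, -4.5]
width: 0.0581
gripper_force: 55.0
```

```bash
python3 - <<'E'
from h import *
s=arm.get_state();print(s["eef_pos"],s["ee_rot"],s["force"],s["moment"],s["width"])
a,b=arm.grab_frame("wrist"),arm.grab_frame("scene")
cv2.imwrite("pics/g2.png",np.hstack([cv2.resize(a,(400,300)),cv2.resize(b[160:340,100:340],(400,300))]))
E
```

```text
[ 0.54802273 -0.27903203  0.18499341] [-3.13697812e+00 -2.89336741e-03 -1.29769096e+00] [ 0.11855311  0.57250876 -4.53248513] [ 0.05208125  0.08024841 -0.01604504] 0.05807204757253451
```

View pics/g2.png

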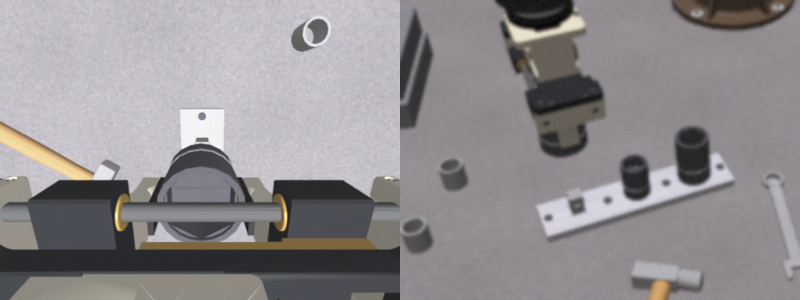

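The socket is free, at about 0.45 kg and upright, with the bare stud at (575,200). I'm carrying it to the tray.

>>> {"method": "arm_command", "body": {
  "series": [0,0,0,-0.2,-0.04,-0.1,0.5,0,0,0,-0.5,-0.11,-0.1,0.5,0,0,0,-0.8,-0.18,-0.1,0.5,0,0,0,-1,-0.22,-0.1,0.5]
}}

```text
t: 7.1
eef_pos: [0.5402, -0.1743, 0.191]
ee_rot: [3.14, 0.001, -1.297]
force: [0.3, 0.2, -4.7]
width: 0.0583
gripper_force: 55.0
```

>>> {"method": "arm_command", "body": {
  "series": [0,0,0,-0.3,-0.066,0,0.5,0,0,0,-0.6,-0.132,0,0.5,0,0,0,-1,-0.22,0,0.5]
}}

```text
t: 7.48
eef_pos: [0.5343, -0.0727, 0.1909]
ee_rot: [3.14, 0.0, -1.298]
force: [0.8, -0.3, -4.4]
width: 0.058
gripper_force: 55.0
```

>>> {"method": "arm_command", "body": {
  "series": [0,0,0,-0.3,-0.066,0,0.5,0,0,0,-0.6,-0.132,0,0.5,0,0,0,-1,-0.22,0,0.5]
}}

```text
t: 7.85
eef_pos: [0.5284, 0.0294, 0.191]
ee_rot: [3.14, -0.0, -1.298]
force: [1.0, -0.7, -5.0]
width: 0.058
gripper_force: 55.0
```

>>> {"method": "arm_command", "body": {
  "series": [0,0,0,-0.3,-0.066,0,0.5,0,0,0,-0.6,-0.132,0,0.5,0,0,0,-1,-0.22,0,0.5]
}}

```text
t: 8.22
eef_pos: [0.5225, 0.1315, 0.191]
ee_rot: [3.14, -0.0, -1.298]
force: [1.5, 0.4, -4.8]
width: 0.0585
gripper_force: 55.0
```

>>> {"method": "arm_command", "body": {
  "series": [0,0,0,-0.3,-0.066,0,0.5,0,0,0,-0.6,-0.132,0,0.5,0,0,0,-0.85,-0.2,0,0.5,0,0,0,-1,-0.22,0,0.5,0,0,0,-1,-0.22,0,0.5]
}}

```text
t: 8.85
eef_pos: [0.5175, 0.2334, 0.1912]
ee_rot: [3.141, -0.0, -1.297]
force: [0.8, -0.2, -4.6]
width: 0.0584
gripper_force: 55.0
```

```bash
python3 - <<'E'
from h import *
s=arm.get_state();print(s["eef_pos"],s["ee_rot"],s["force"],s["moment"],s["width"],s["t"])
E
```

```text
[0.5175073  0.23339283 0.19120146] [ 3.14082914e+00 -3.34920740e-04 -1.29678105e+00] [ 0.76190112 -0.1643651  -4.58392276] [-0.04732496  0.14036902  0.02404648] 0.058401632439681085 8.85
```

>>> {"method": "arm_command", "body": {
  "series": [0,0,0,0,0,0.2,0.5,0,0,0,0,0,0.4,0.5,0,0,0,0,0,0.6,0.5,0,0,0,0,0,0.8,0.5,0,0,0,0,0,1,0.5,0,0,0,0,0,1,0.5]
}}

```text
t: 9.6
eef_pos: [0.517, 0.2311, 0.0902]
ee_rot: [3.138, -0.002, -1.299]
force: [-0.0, -1.6, -4.2]
width: 0.0582
gripper_force: 55.0
```

>>> {"method": "arm_command", "body": {
  "series": [0,0,0,0,0,0.1,0.5,0,0,0,0,0,0.2,0.5,0,0,0,0,0,0.28,0.5,0,0,0,0,0,0.31,0.5,0,0,0,0,0,0.33,0.5,0,0,0,0,0,0.35,0.5,0,0,0,0,0,0.36,0.5,0,0,0,0,0,0.36,0.5]
}}

```text
t: 10.6
eef_pos: [0.5179, 0.2327, 0.0556]
ee_rot: [-3.142, 0.0, -1.298]
force: [0.4, 0.3, -3.5]
width: 0.0583
gripper_force: 55.0
```

>>> {"method": "arm_command", "body": {
  "series": [0,0,0,0,0,0.01,0.5,0,0,0,0,0,0.01,0.5,0,0,0,0,0,0.02,0.5,0,0,0,0,0,0.02,0.5]
}}

```text
t: 11.1
eef_pos: [0.5179, 0.2326, 0.0535]
ee_rot: [3.141, -0.0, -1.298]
force: [0.7, 0.9, -3.5]
width: 0.058
gripper_force: 55.0
```

>>> {"method": "arm_command", "body": {
  "series": [0,0,0,0,0,0.01,0.5,0,0,0,0,0,0.01,0.5,0,0,0,0,0,0.01,0.5]
}}

```text
t: 11.48
eef_pos: [0.5179, 0.2327, 0.0525]
ee_rot: [3.142, -0.0, -1.298]
force: [0.6, -0.2, -4.2]
width: 0.0579
gripper_force: 55.0
```

>>> {"method": "arm_command", "body": {
  "series": [0,0,0,0,0,0.01,0.5,0,0,0,0,0,0.01,0.5,0,0,0,0,0,0.01,0.5]
}}

```text
t: 11.85
eef_pos: [0.518, 0.2327, 0.052]
ee_rot: [-3.141, 0.0, -1.298]
force: [-2.6, -0.3, 4.5]
width: 0.0581
gripper_force: 55.0
```

The force rose by 9 N, so the socket is on the floor. I'm releasing gently, opening only to 76 mm.

>>> {"method": "arm_command", "body": {
  "series": [0,0,0,0,0,0,0.5,0,0,0,0,0,0,0.5],
  "force": 5
}}

```text
t: 12.1
eef_pos: [0.518, 0.2328, 0.052]
ee_rot: [-3.141, 0.0, -1.298]
force: [-3.0, -1.3, 6.5]
width: 0.0584
gripper_force: 5.0
```

>>> {"method": "arm_command", "body": {
  "series": [0,0,0,0,0,0,0.7,0,0,0,0,0,0,0.75,0,0,0,0,0,0,0.86,0,0,0,0,0,0,0.86,0,0,0,0,0,0,0.86,0,0,0,0,0,0,0.86]
}}

```text
t: 12.85
eef_pos: [0.518, 0.2327, 0.0516]
ee_rot: [-3.142, 0.0, -1.298]
force: [0.2, 0.1, 0.7]
width: 0.0753
gripper_force: 0.0
```

>>> {"method": "arm_command", "body": {
  "series": [0,0,0,0,0,-0.1,0.86,0,0,0,0,0,-0.3,0.86,0,0,0,0,0,-0.6,0.86,0,0,0,0,0,-1,0.86,0,0,0,0,0,-1,0.86]
}}

```text
t: 13.48
eef_pos: [0.5197, 0.234, 0.1558]
ee_rot: [-3.135, 0.003, -1.297]
force: [0.1, 0.3, -0.2]
width: 0.0756
gripper_force: 0.0
```

```bash
python3 - <<'E'
from h import *
s=arm.get_state();print(s["eef_pos"],s["force"],s["width"],s["t"])
a,b=arm.grab_frame("wrist"),arm.grab_frame("scene")
cv2.imwrite("pics/g3.png",np.hstack([cv2.resize(a,(400,300)),cv2.resize(b[190:340,170:470],(400,300))]))
E
```

```text
[0.519698   0.23398031 0.15575542] [ 0.08224544  0.32301498 -0.22886657] 0.07559011009324537 13.475
```

View pics/g3.png

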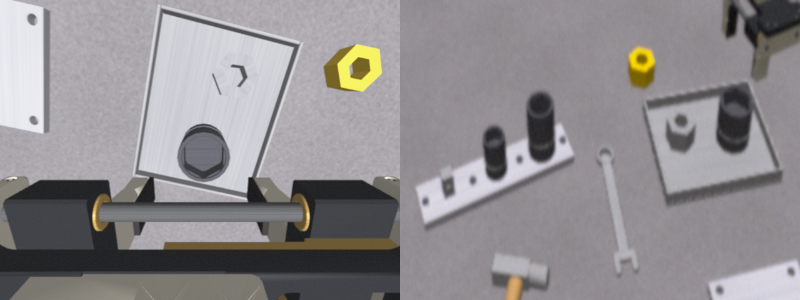

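The socket stands upright in the free half of the tray, at (204,155) on the left half and (735,118) on the right. The nut and the other two sockets are in place, and the gripper is clear.

>>> {"method": "arm_command", "body": {
  "series": [0,0,0,0,0,0,0.86,0,0,0,0,0,0,0.86,0,0,0,0,0,0,0.86]
}}

```text
t: 13.95
eef_pos: [0.5177, 0.2325, 0.1509]
ee_rot: [3.14, -0.001, -1.298]
force: [-0.7, -0.8, 0.1]
width: 0.0755
gripper_force: 0.0
```

```bash
python3 -c "
from station import arm
print(arm.job_done())"
```

```text
the job is handed in; nothing more can be done
None
```

The widest socket is off its stud and standing upright on the tray floor beside the big nut, the other two are still on the rail, and I handed the job in at about 14 s.

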